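# Unlock a label printer's lid with the slot driver and hold it open at 40 degrees

## Robot

A 6-joint arm with a two-finger parallel gripper is mounted at the origin on a cart in front of the work surface, level with it; the furniture and walls round the work are solid. World frame = base frame: x ahead of the robot, y to its left, z up, the work surface at z = 0. Lengths are in mm, angles in rad, forces in N, time in s.
With the tool pointing down it reaches from about 275 to 825 mm from the base axis. Payload 4.9 kg.
Tool frame: the origin (TCP) lies between the finger pads; the fingertips stand tip_extent ahead of it and the grasp point (between the pads) is the TCP (tip_extent is the distance from the TCP to the fingertips, in mm); z points along the fingers, y is the line along which they close (so a half turn about z gives the same grasp; the last joint's range is limited). The gripper opens to 85 mm and grips with 20 to 120 N. Pads are 22 mm wide; open, the fingers measure 114 mm over their backs; the gripper's body (76 mm by 85 mm) begins 54 mm behind the grasp point. The pads swing forward as they close: fully open they stand 13 mm farther back than shut.
Start: joints at [-1.269, 0.326, -0.193, 1.052, 0, 1.437], TCP at [232.188, -498.605, 250.281] pointing down, gripper open.
Joint ranges: [-2.65, 2.65], [-0.97, 1.79], [-1.3, 1.35], [-1.93, 2.1], [-1.47, 1.37], [-3.14, 3.14]. Speed limits (rad/s): [2.57, 2.57, 3.14, 3.14, 3.14, 3.14].

## Interface

Orientations are given as [roll, pitch, yaw] about the fixed x, y, z axes, in that order (R = Rz(yaw) Ry(pitch) Rx(roll)).
In Python, from cell import * gives the robot as it stands.
- The arm moves only by the tool drive_tool, never from a script. Its argument "plan" is a list of rows, each a list of 2 entries, a list of its own where there are three numbers: the shift along the tool's x, y, z in m, then the turn about the tool's z in rad. In form: [[[tx, ty, tz], turn], ...]. A call has 1 to 5 rows; each row shifts and turns the commanded pose from where the row before left it, along the tool's axes as they then stand; what a row does not reach is not made up. A row lasts 1/8 s, in which the tool goes at most 62.5 mm and 10.7 degrees, less where a joint would pass 70% of its speed; a pose out of reach is approached as far as the arm can. A call is refused whole if a number of a shift passes 0.0625 or a number of a turn 0.188, either way. A call with a gripper value outside its range is refused whole. "hand" is the opening, from 0 (shut) to 1 (fully open), set as the call begins (left out, the last holds). The fingers move at their own pace and stop on an object; "squeeze" is the grip in N (left out, the last holds). Time passes only in rows, so rows that do not move let the fingers close. It gives the time, the measured TCP pose, the force, the opening and the grip force at its end, in the units of the state.
- get_obs(): the state, without advancing time (a new reading comes with each control period).
- capture(name): name is "side" or "top" or "wrist"; returns a dict with "pixels" (400x640x3 uint8, red, green, blue), "camera_matrix" (3x3 intrinsics, pixels), "rvec" (rotation vector, rad) and "tvec" (3), from world to camera coordinates, as OpenCV has them; the wrist camera has in their place "T_tool_cam" (4x4, takes a point from camera to tool coordinates, whose origin is the TCP and whose axes are the flange's). Camera axes: x right, y down, z forward; pixel columns grow to the right and rows downward; lengths in mm; the calibration is good to about 2 mm. The wrist camera is an equidistant fisheye: a pixel r from the principal point sees the ray r / f radians off the axis. A picture is of the moment at which its call begins: read the wrist's pose just before it. There is no depth.
- sign_off(): hands the job in; it is judged then, once.
The state is a dict: "t": time; "joint_pos": joint angles; "dq": joint speeds; "joint_efforts": joint torques, N m; "tool_pos": TCP position; "ee_rot": TCP orientation; "wrist_force": force on the tool from outside, world axes, zero at the start; "torque": the same for the moment, N m; "width": finger opening in mm; "finger_force": force on a finger pad.
Only numpy, scipy, OpenCV 4.12 (cv2) and the standard library are available. Lean on these libraries where they do the work, as an engineer would, in place of code of your own. Each camera call takes 0.05 s, during which the arm holds its last target. There are 200 camera calls.

## Task

The lid of the label printer is locked by the slotted captive screw on its front: take the orange slot driver from its stand, turn the screw with it counter-clockwise (seen from above) to its stop so that the red tongue clears the lid, and put the driver back upright in its stand. Then lift the lid by its blue bar to an opening of 40 degrees and finish while still holding it there with the gripper (it falls shut if let go), so that a colleague can check the label roll. Turn the screw only with the driver, and leave the mug, tape roll and marker where they are.

Things in the scene. Friction and masses are not known exactly. Their poses are not given: they have to be found in the camera images.
- labeler: Label printer, fixed to the table, white, 240 (x) x 220 (y) x 90 mm, a paper label sticking out of its front. Origin: centre of its underside, on the table. x points to its back (hinge side), -x is its front, y to its left side seen from the front (robot) side, z up.
- lid_bar (a point): Middle of the blue round handle bar on the lid; the bar is 12 mm thick, runs along the printer's y (the hinge direction) and is free over 78 mm between two posts, its axis 32 mm above the lid's top (26 mm free under it). With the lid shut it lies at (-50, 30, 122) mm in the printer's frame. Its frame turns with the lid: axes as the printer's when shut. A round bar: it can turn between finger pads that close across it.
- lid_hinge (a point): Point on the lid's hinge line, which runs along the printer's y; at (115, 30, 84) mm in the printer's frame. The bar's axis runs 169 mm from it: 165 mm in front and 38 mm above when shut.
- lid (a joint): Opening of the grey lid (179 x 220 x 8 mm, 250 g, clear window) in rad: 0 shut, grows as the front edge rises, at most 1.4; 40 degrees is 0.698. The hinge is loose: the lid falls shut by its weight. While the screw's tongue lies over its front edge it cannot open.
- screw_slot (a point): Middle of the floor of the slot in the captive screw's steel head, on the screw's vertical axis; 95 mm above the table, at (-83, -65, 95) mm in the printer's frame. The head is 28 mm across, its top is 9 mm above this point. The slot is 7 mm wide, 9 mm deep, runs right across the head along this frame's y (open at both ends). x points along the red tongue (28 mm from the axis). z up.
- screw (a joint): Turn of the captive screw in rad, counter-clockwise seen from above: near 0 the red tongue points to the printer's back, over the lid's front edge (locked); 1.4 is the stop (unlocked; the lid is free from about 1.1). Stiff: it stays where it is left, and turns with about 0.05 N m. It neither rises nor sinks.
- driver: Slot driver, 90 g, standing upright with its blade down in the stand. Origin: middle of the blade's lower end; z points up along the tool to the handle. Blade 24 mm wide (x) and 4 mm thick (y; lowest 5 mm 2.5 mm thick), 14 mm high; shaft 8 mm thick; collar 30 mm across from z = 50 to 56 mm; orange flat handle 30 mm (x) x 18 mm (y) from z = 56 to 111 mm.
- stand: Black stand of the driver, fixed, 56 x 56 x 54 mm on a 80 x 80 x 6 mm foot, with a vertical hole 31 mm (x) x 15 mm (y) right through its middle. Origin: centre of its underside, on the table; z up. The driver's collar rests on its top (blade's end 4 mm above the table), blade along the stand's x.
- mug: White mug, 81 x 112 x 68 mm, a bystander; origin: centre of its underside.
- tape_roll: Roll of brown tape lying flat, 104 mm across, 25 mm high, a bystander; origin: centre of its underside.
- marker: Red and white marker pen lying on the table, 17 x 135 x 16 mm, a bystander; origin: centre of its underside.

How it is judged (in metres and radians):
On the way, in this order (a step that is already met when the one before it is completed fails the run):
1. the screw is turned to its unlocked end with the driver's blade in its slot (value of joint screw above 1.15 rad and horizontal distance between driver and screw_slot below 0.01 m and z of driver in the frame of screw_slot below 0.008 m and value of joint lid below 0.05 rad), for 0.1 s.
2. the driver stands in its stand again and is let go, the lid still shut (horizontal distance between driver and stand below 0.012 m and z of driver in the frame of stand below 0.01 m and angle between driver's own z axis and vertical below 0.12 rad and contact force between the fingers and driver below 0.1 N and value of joint lid below 0.05 rad), for 0.2 s.
At the end, for the whole second after the job is handed in: The lid is held still by the gripper's fingers at 40 degrees, about 5 degrees either way (joint 0.605 to 0.79 rad), nothing else propping it; the screw is still unlocked (past 1.1 rad); the driver stands upright in its stand (within 12 mm of its centre, collar down within 6 mm) (value of joint lid between 0.605 and 0.79 rad and velocity of joint lid between -0.05 and 0.05 rad/s and contact force between the fingers and lid above 0.5 N and contact force between driver and lid below 0.1 N and value of joint screw above 1.1 rad and horizontal distance between driver and stand below 0.012 m and z of driver in the frame of stand below 0.01 m and angle between driver's own z axis and vertical below 0.12 rad); the arm keeps its last pose, push and grip.
It fails at once if the screw is pushed with the fingers (contact force between the fingers and screw above 2 N).
It fails at once if the mug is disturbed (moved by more than 30 mm) (distance of mug from where it was at the start of the episode above 0.03 m).
It fails at once if the tape roll is disturbed (moved by more than 30 mm) (distance of tape_roll from where it was at the start of the episode above 0.03 m).
It fails at once if the marker is disturbed (moved by more than 30 mm) (distance of marker from where it was at the start of the episode above 0.03 m).
It also fails if it takes over 67 s, if anything falls off the work surface, if the arm or the gripper's body presses on something with over 40 N, if the wrist force passes 120 N, or if a joint passes its speed limit or range.

## Working session

There is one attempt and no reset: what is moved stays moved. The work goes in short steps, Python scripts to look and compute and a tool call to move; the robot and the scene stay as the last step left them, time stands still between calls to the robot, and variables do not carry over. Pictures are saved under pics/ and viewed, at most 10 in all, crops included, and the job is handed in when it is done.

Besides the shell and the picture viewer there is one more tool, called after "Call:" in YAML: its name, and indented under it one key for each argument. drive_tool: Moves the arm, as the interface text tells. Its arguments: {"type":"object","properties":{"plan":{"type":"array","items":{"type":"array"}},"hand":{"type":"number"},"squeeze":{"type":"number"}},"required":["plan"]}

```bash
ls; mkdir -p pics; python3 - <<'E'
from cell import *
import cv2
o=get_obs();print(o)
for n in("top","side"):
    c=capture(n);cv2.imwrite(f"pics/{n}0.png",c["pixels"][:,:,::-1]);print(n,c["camera_matrix"],c["rvec"],c["tvec"])
E
```

```text
pics
{'t': 0.0, 'joint_pos': array([-1.26921933e+00,  3.26978201e-01, -1.93583029e-01,  1.05198067e+00,
       -9.20559597e-06,  1.43659096e+00]), 'dq': array([-0.000177  ,  0.00047549,  0.00061643,  0.00098958, -0.0010043 ,
       -0.00102702]), 'joint_efforts': array([ 1.92931616e-04, -4.43392932e+01,  2.62445819e+01,  1.54659856e-02,
       -3.41613304e-04, -6.19884688e-06]), 'tool_pos': array([ 232.00843287, -498.0713523 ,  249.48343176]), 'ee_rot': array([-3.13986155e+00, -2.24439516e-04,  4.35782179e-01]), 'wrist_force': array([-0.58371213,  0.08053713,  0.55798968]), 'torque': array([-0.01762688,  0.022113  ,  0.00949848]), 'finger_force': 0.0, 'width': 85.37800271826775}
top [[511.79846361   0.         323.69263211]
 [  0.         511.79846361 196.42718844]
 [  0.           0.           1.        ]] [ 2.13381818 -2.09868037  0.191493  ] [-101.79158813  557.8185566  1639.10040155]
side [[386.92613061   0.         312.58783563]
 [  0.         386.92613061 206.08199281]
 [  0.           0.           1.        ]] [ 0.0928609  -2.83938139  1.23842079] [ 535.48598184  148.74200867 1027.72838642]
```

View pics/top0.png

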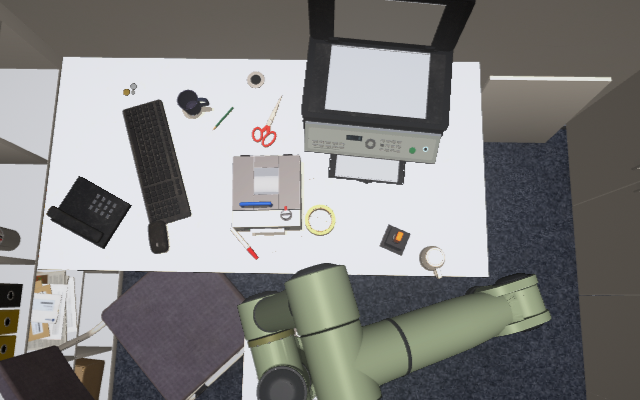

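View pics/side0.png

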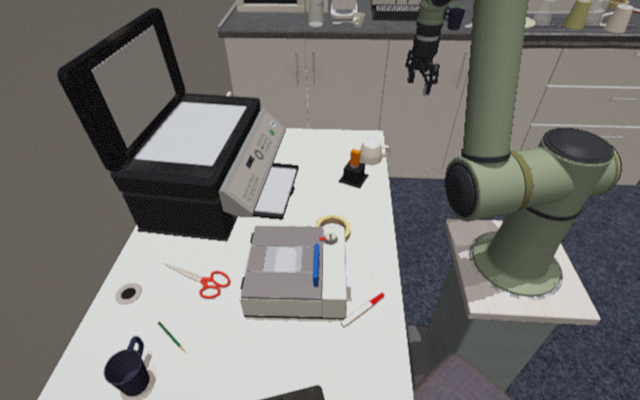

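The top view shows the printer at about (266,191), its blue bar at (256,204), the screw at (286,214), the orange driver in the stand at (396,239), the mug at (433,258), the tape at (320,220) and the marker at (246,242). In the side view the bar is at (317,265), the driver at (355,160) and the screw at (328,237).

```bash
cat > h.py <<'E'
from cell import *
import cv2, numpy as np
from scipy.spatial.transform import Rotation as Ro
def ray(c,uv):
    R=cv2.Rodrigues(np.array(c["rvec"]))[0]; K=c["camera_matrix"]
    d=R.T@np.linalg.solve(K,np.array([uv[0],uv[1],1.])); return -R.T@np.array(c["tvec"]), d/np.linalg.norm(d)
def onz(c,uv,z):
    o,d=ray(c,uv); return o+d*(z-o[2])/d[2]
def tri(r1,r2):
    (a,d),(b,e)=r1,r2
    s=np.linalg.lstsq(np.c_[d,-e],b-a,rcond=None)[0]; p,q=a+s[0]*d,b+s[1]*e
    return (p+q)/2,np.linalg.norm(p-q)
def tool():
    o=get_obs(); return np.array(o["tool_pos"]),Ro.from_euler("xyz",o["ee_rot"]).as_matrix()
def wray(c,p,R,uv):
    K=c["camera_matrix"];v=np.array([uv[0]-K[0,2],uv[1]-K[1,2]]);r=np.hypot(*v);th=r/K[0,0]
    d=np.r_[np.sin(th)*v/max(r,1e-9),np.cos(th)];T=np.array(c["T_tool_cam"])
    return p+R@T[:3,3],R@T[:3,:3]@d
def wonz(c,p,R,uv,z):
    o,d=wray(c,p,R,uv);return o+d*(z-o[2])/d[2]
def mask(c,lo,hi,box=None):
    h=cv2.cvtColor(c["pixels"],cv2.COLOR_RGB2HSV);m=cv2.inRange(h,lo,hi)
    if box:
        n=np.zeros_like(m);x0,y0,x1,y1=box;n[y0:y1,x0:x1]=m[y0:y1,x0:x1];m=n
    return m
def blob(m):
    cs=cv2.findContours(m,cv2.RETR_EXTERNAL,cv2.CHAIN_APPROX_NONE)[0];return max(cs,key=cv2.contourArea)[:,0].astype(float)
E
python3 - <<'E'
from h import *
t=capture("top");s=capture("side")
def cen(c): 
    (x,y),wh,a=cv2.minAreaRect(c.astype(np.float32));return (x,y),wh,a
ob=[(5,150,120),(18,255,255)];bb=[(105,150,60),(125,255,255)];bk=[(0,0,0),(179,255,70)]
b1=cen(blob(mask(t,*bb,(225,190,285,215))));b2=cen(blob(mask(s,*bb,(300,235,330,295))))
print("bar",b1,b2,tri(ray(t,b1[0]),ray(s,b2[0])))
def wpts(cam,c,z):
    w=np.array([onz(cam,p,z)[:2] for p in c],np.float32);return cv2.minAreaRect(w)
print("bar rect z122",wpts(t,blob(mask(t,*bb,(225,190,285,215))),122))
print("driver handle rect z115",wpts(t,blob(mask(t,*ob,(380,220,415,260))),115))
o2=cen(blob(mask(s,*ob,(340,140,370,175))));o1=cen(blob(mask(t,*ob,(380,220,415,260))))
print("orange",o1,o2,tri(ray(t,o1[0]),ray(s,o2[0])))
print("stand rect z54",wpts(t,blob(mask(t,*bk,(375,215,415,260))),30))
print("screw approx",onz(t,(286,214),104),"tape",onz(t,(320,220),25),"mug",onz(t,(433,258),60),"printer corners z90",onz(t,(233,156),92),onz(t,(300,155),92),onz(t,(301,229),90),onz(t,(233,229),90))
E
```

```text
bar ((255.0, 203.5), (3.0, 30.0), 90.0) ((315.63018798828125, 264.5056457519531), (4.430596828460693, 41.09161376953125), 2.4895529747009277) (array([520.69501015, 125.71912103, 108.60944441]), np.float64(3.0889971342950666))
bar rect z122 ((519.886962890625, 123.60243225097656), (9.644940376281738, 95.13843536376953), 0.9100929498672485)
driver handle rect z115 ((425.180908203125, -330.7817077636719), (17.266189575195312, 28.29522132873535), 67.9742660522461)
orange ((398.82757568359375, 235.9310302734375), (5.570859909057617, 8.913375854492188), 21.801410675048828) ((354.7900085449219, 157.47000122070312), (8.485281944274902, 14.8492431640625), 8.13010311126709) (array([ 426.33463612, -334.53824089,   84.49930194]), np.float64(4.781648618905221))
stand rect z54 ((416.2467041015625, -312.752197265625), (77.65518951416016, 45.2312126159668), 25.10268211364746)
screw approx [490.67399226  25.92458576 104.        ] tape [484.65315623 -81.26209549  25.        ] mug [ 362.23687719 -447.10520479   60.        ] printer corners z90 [682.42302975 207.18797966  92.        ] [689.11246837 -12.84184279  92.        ] [445.17096956 -22.33875745  90.        ] [441.62198271 195.22072632  90.        ]
```

Call:
drive_tool:
  plan:
    - [[0.049,-0.014,0],0]
    - [[0.049,-0.014,0],0]
    - [[0.049,-0.014,0],0]
    - [[0.049,-0.014,0],0]
    - [[0.049,-0.014,0],0]
  hand: 1

```text
t: 0.82
tool_pos: [425.8, -330.5, 250.2]
ee_rot: [3.142, 0.0, 0.436]
wrist_force: [1.6, 0.1, 0.4]
width: 85.2
finger_force: 0.0
```

Call:
drive_tool:
  plan:
    - [[0,0,0],-0.186]
    - [[0,0,0],-0.186]
    - [[0,0,0],-0.186]
    - [[0,0,0],-0.186]
    - [[0,0,0],-0.186]

```text
t: 1.45
tool_pos: [424.6, -331.6, 250.0]
ee_rot: [-3.141, -0.0, 1.372]
wrist_force: [-0.3, 0.1, 0.5]
width: 85.3
finger_force: 0.0
```

Call:
drive_tool:
  plan:
    - [[0,0,0],-0.186]
    - [[0,0,0],-0.186]
    - [[0,0,0],-0.186]
    - [[0,0,0],-0.186]
    - [[0,0,0],-0.186]

```text
t: 2.08
tool_pos: [424.6, -331.6, 250.1]
ee_rot: [-3.142, -0.0, 2.302]
wrist_force: [-0.1, -0.5, -0.3]
width: 85.5
finger_force: 0.0
```

Call:
drive_tool:
  plan:
    - [[0,0,0],-0.186]
    - [[0,0,0],-0.186]
    - [[0,0,0],-0.09]
    - [[0,0,0],0]
    - [[0,0,0],0]

```text
t: 2.7
tool_pos: [424.7, -331.7, 250.2]
ee_rot: [3.142, -0.0, 2.757]
wrist_force: [-0.6, 0.2, 0.3]
width: 85.0
finger_force: 0.0
```

```bash
python3 - <<'E'
import cell;print([n for n in dir(cell) if n[0]!='_'], getattr(cell,'tip_extent',None))
from h import *
p,R=tool();c=capture("wrist");print(p,get_obs()["ee_rot"],get_obs()["joint_pos"])
print(c["camera_matrix"],c["T_tool_cam"])
cv2.imwrite("pics/w1.png",c["pixels"][:,:,::-1])
b=blob(mask(c,(5,150,100),(18,255,255)))
print(cv2.boundingRect(b.astype(np.int32)))
w=np.array([wonz(c,p,R,q,115)[:2] for q in b],np.float32);print(cv2.minAreaRect(w))
E
```

```text
['PlanningError', 'capture', 'get_obs', 'sign_off', 'tip_extent'] 19.0
[ 424.70979101 -331.68757699  250.20162598] [ 3.14151465e+00 -1.36967624e-04  2.75674411e+00] [-8.00041140e-01  3.05800914e-01 -2.21751543e-01  1.04340067e+00
  1.61298528e-05 -4.15192589e-01]
[[309.70691629   0.         322.33867465]
 [  0.         309.70691629 199.98340999]
 [  0.           0.           1.        ]] [[ 1.53463309e-04 -9.46038300e-01 -3.24054797e-01  8.41468216e+01]
 [ 9.99999988e-01  1.36311128e-04  7.56284427e-05 -8.94079524e-01]
 [-2.73751287e-05 -3.24054804e-01  9.46038309e-01 -1.24286966e+02]
 [ 0.00000000e+00  0.00000000e+00  0.00000000e+00  1.00000000e+00]]Traceback (most recent call last):
  File "<stdin>", line 6, in <module>
  File "h.py", line 27, in blob
    cs=cv2.findContours(m,cv2.RETR_EXTERNAL,cv2.CHAIN_APPROX_NONE)[0];return max(cs,key=cv2.contourArea)[:,0].astype(float)
                                                                             ~~~^^^^^^^^^^^^^^^^^^^^^^^^
ValueError: max() iterable argument is empty
```

View pics/w1.png

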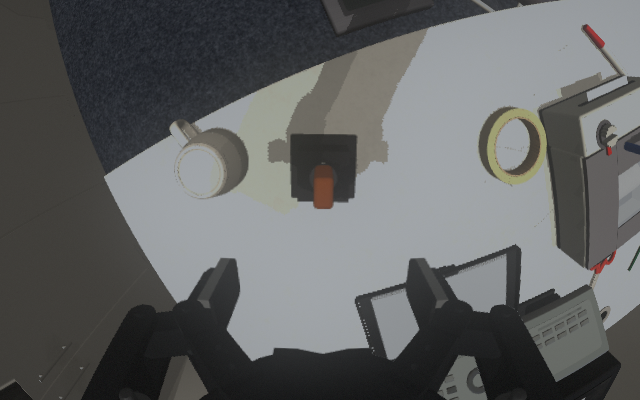

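The stand is a dark square at about u 291–355, v 134–200. The orange-brown handle is in shadow at (323,187), square to the image, so the yaw fits.

```bash
cat > d.py <<'E'
from h import *
p,R=tool();c=capture("wrist");print(p,get_obs()["ee_rot"])
b=blob(mask(c,(2,110,60),(18,255,255),(250,100,400,260)))
print(cv2.boundingRect(b.astype(np.int32)))
w=np.array([wonz(c,p,R,q,115) for q in b]);t=(w-p)@R
print("handle z115 tool x,y range",t[:,0].min(),t[:,0].max(),t[:,1].min(),t[:,1].max(),"med y of far 25mm",t[t[:,0]<t[:,0].min()+25][:,1].min(),t[t[:,0]<t[:,0].min()+25][:,1].max())
f=t[t[:,0]<t[:,0].min()+25]
for s in(-1,1):
    g=f[(np.sign(f[:,1]-np.median([f[:,1].min(),f[:,1].max()]))==s)&(f[:,0]>f[:,0].min()+4)];print("edge slope",np.polyfit(g[:,0],g[:,1],1))
k=blob(mask(c,(0,0,0),(179,255,75),(270,110,380,215)))
w=np.array([wonz(c,p,R,q,54) for q in k]);t=(w-p)@R
print("stand rect z54, tool",cv2.minAreaRect(t[:,:2].astype(np.float32)),cv2.boundingRect(k.astype(np.int32)))
E
python3 d.py
```

```text
[ 424.7099732  -331.68283628  250.21540068] [ 3.14155505e+00 -1.19968394e-04  2.75699916e+00]
(314, 166, 19, 43)
handle z115 tool x,y range -12.315997657483694 26.04064745501989 -8.28493829155781 7.648887574559809 med y of far 25mm -8.28493829155781 7.648887574559809
edge slope [ 8.16095424e-03 -8.22131283e+00]
edge slope [0.04740502 7.23334677]
stand rect z54, tool ((10.439014434814453, -0.36661529541015625), (72.3591079711914, 69.10357666015625), 0.17306509613990784) (290, 134, 67, 67)
```

Call:
drive_tool:
  plan:
    - [[0.0025,0,0.05],0]
    - [[0,0,0.05],0]
    - [[0,0,0.04],0]
    - [[0,0,0.022],0]
    - [[0,0,0],0]

```text
t: 3.42
tool_pos: [421.3, -329.7, 86.7]
ee_rot: [3.14, -0.004, 2.757]
wrist_force: [-0.3, 0.4, 0.3]
width: 85.4
finger_force: 0.0
```

Call:
drive_tool:
  plan:
    - [[0,0,0],0]
    - [[0,0,0],0]
    - [[0,0,0],0]
    - [[0,0,0],0]
    - [[0,0,0],0]
  hand: 0
  squeeze: 60

```text
t: 4.05
tool_pos: [422.8, -331.1, 89.0]
ee_rot: [-3.141, 0.001, 2.758]
wrist_force: [-0.1, 1.4, 5.4]
width: 17.3
finger_force: 58.6
```

Call:
drive_tool:
  plan:
    - [[0,0,0],0]
    - [[0,0,-0.02],0]
    - [[0,0,-0.05],0]
    - [[0,0,-0.05],0]
    - [[0,0,0],0]

```text
t: 4.68
tool_pos: [424.3, -332.7, 212.2]
ee_rot: [-3.138, 0.007, 2.758]
wrist_force: [-0.2, -0.2, -1.6]
width: 17.3
finger_force: 58.6
```

```bash
python3 - <<'E'
from h import *
p,R=tool();c=capture("wrist");cv2.imwrite("pics/w2.png",c["pixels"][:,:,::-1]);print(get_obs())
E
```

```text
{'t': 4.725, 'joint_pos': array([-8.01895082e-01,  3.31734623e-01, -2.93339335e-01,  9.42051066e-01,
        4.58201405e-07, -4.18121477e-01]), 'dq': array([-0.0003049 ,  0.03791747, -0.05695957, -0.01557973,  0.0005651 ,
        0.00010112]), 'joint_efforts': array([ 4.28255321e-02, -4.60695004e+01,  2.70626950e+01,  1.55358086e-01,
        3.36878664e-03,  4.68051462e-05]), 'tool_pos': array([ 423.21796995, -331.57031255,  209.79032967]), 'ee_rot': array([-3.14010235,  0.00335522,  2.75782155]), 'wrist_force': array([-0.24372247, -0.06793589, -1.060156  ]), 'torque': array([0.00623835, 0.04947665, 0.01754561]), 'finger_force': 58.62253725528717, 'width': 17.07911433802632}
```

View pics/w2.png

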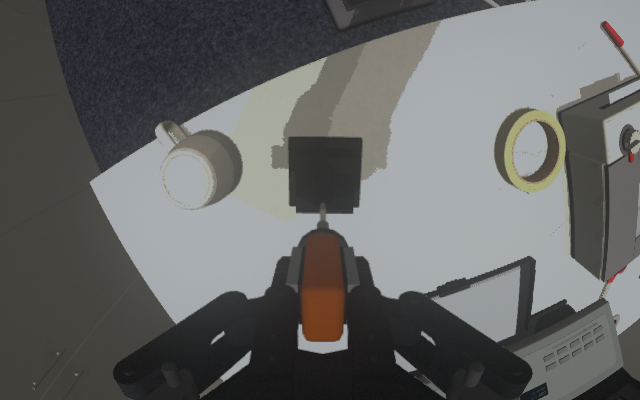

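Call:
drive_tool:
  plan:
    - [[0,0,-0.055],0]
    - [[0.0108,0.0512,0],0.17]
    - [[0,0,0],0]
    - [[0,0,0],0]
    - [[0,0,0],0]

```text
t: 5.35
tool_pos: [431.1, -279.7, 262.2]
ee_rot: [3.142, -0.002, 2.587]
wrist_force: [0.4, -1.1, -1.2]
width: 17.0
finger_force: 59.1
```

```bash
cat > go.py <<'E'
import sys
from h import *
# remaining shift to target x,y,z,yaw in tool axes
t=[float(a) for a in sys.argv[1:5]]
p,R=tool();e=get_obs()["ee_rot"];print(p,e,"shift",(R.T@(np.array(t[:3])-p)).round(1),"turn",round(-(((t[3]-e[2]+np.pi)%(2*np.pi))-np.pi),4),get_obs()["wrist_force"].round(1))
E
python3 go.py 487 29 265 1.571
```

```text
[ 431.11513571 -279.68828389  262.17837996] [ 3.14154272e+00 -1.74680403e-03  2.58742000e+00] shift [114.9 291.9  -2.6] turn 1.0164 [ 0.4 -1.1 -1.2]
```

Call:
drive_tool:
  plan:
    - [[0.0192,0.0486,0],0]
    - [[0.0192,0.0486,0],0]
    - [[0.0192,0.0486,0],0]
    - [[0.0192,0.0486,0],0]
    - [[0.0192,0.0486,0],0]

```text
t: 5.98
tool_pos: [478.0, -21.3, 262.9]
ee_rot: [-3.141, -0.0, 2.587]
wrist_force: [0.2, 0.2, -1.1]
width: 17.3
finger_force: 59.3
```

Call:
drive_tool:
  plan:
    - [[0.0192,0.0486,0],0.17]
    - [[0,0,0],0.17]
    - [[0,0,0],0.17]
    - [[0,0,0],0.17]
    - [[0,0,0],0.17]

```text
t: 6.6
tool_pos: [487.0, 27.8, 262.6]
ee_rot: [-3.141, -0.0, 1.734]
wrist_force: [0.5, 0.0, -1.1]
width: 17.2
finger_force: 59.4
```

Call:
drive_tool:
  plan:
    - [[0,0,0],0.166]
    - [[0,0,0],0]
    - [[0,0,0],0]
    - [[0,0,0],0]

```text
t: 7.1
tool_pos: [486.9, 28.3, 263.2]
ee_rot: [-3.141, -0.0, 1.576]
wrist_force: [0.4, 0.4, -1.5]
width: 17.3
finger_force: 59.4
```

```bash
python3 go.py 487 29 265 1.571; python3 - <<'E'
from h import *
p,R=tool();c=capture("wrist");cv2.imwrite("pics/w3.png",c["pixels"][:,:,::-1])
im=c["pixels"][90:290,200:460,::-1];cv2.imwrite("pics/w3c.png",cv2.resize(im,None,fx=3,fy=3,interpolation=cv2.INTER_CUBIC))
E
```

```text
[486.89832721  28.27033486 263.16221443] [-3.14138748e+00 -8.53835152e-06  1.57557850e+00] shift [ 0.7  0.1 -1.8] turn 0.0046 [ 0.4  0.4 -1.5]
```

View pics/w3c.png

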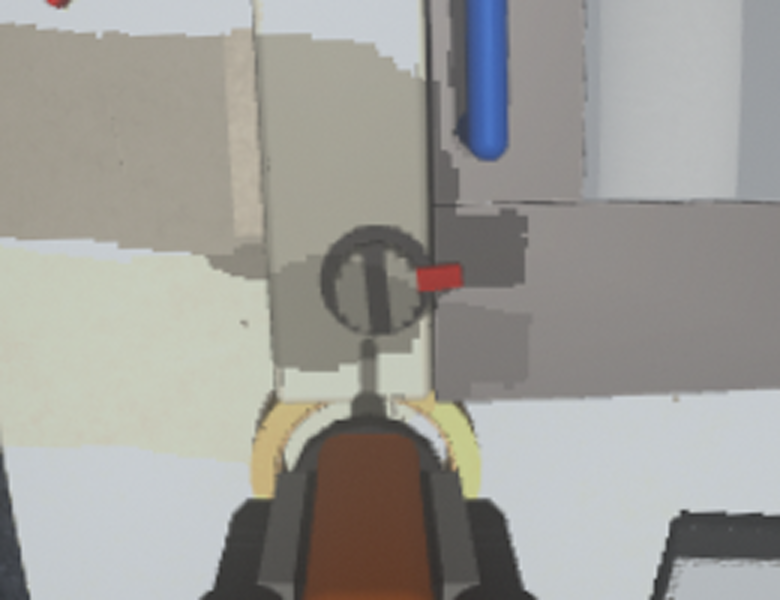

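The slotted head is centred at crop (377,280), full image (325.7,183). Its slot runs from (370,245) to (385,333) in the crop, and the red tongue at (440,277) is tilted slightly CCW. The driver's blade tip is at (368,342).

```bash
python3 - <<'E'
from h import *
p,R=tool();c=capture("wrist")
f=lambda x,y:(200+x/3-.33,90+y/3-.33)
for n,u,z in(("head c",(377,281),104),("left",(322,281),104),("right",(432,281),104),("slot a",(373,245),104),("slot b",(383,333),104),("tongue tip",(463,275),104),("tongue base",(417,280),104),("blade near end",(368,341),178),("bar near end",(488,150),128)):
    w=wonz(c,p,R,f(*u),z);print(n,w.round(1),"tool",((w-p)@R).round(1))
# red tongue & slot by mask
b=blob(cv2.bitwise_or(mask(c,(0,150,80),(6,255,255),(325,165,365,200)),mask(c,(174,150,80),(179,255,255),(325,165,365,200))))
w=np.array([wonz(c,p,R,q,104)[:2] for q in b],np.float32);print(cv2.minAreaRect(w))
g=cv2.cvtColor(c["pixels"],cv2.COLOR_RGB2GRAY)[174:198,312:340];print(g[::2])
E
```

```text
head c [488.8  31.  104. ] tool [  2.6   2.  159.2]
left [471.4  30.9 104. ] tool [  2.6 -15.5 159.2]
right [506.3  31.1 104. ] tool [  2.6  19.4 159.2]
slot a [487.5  42.7 104. ] tool [ 14.3   0.7 159.2]
slot b [490.9  13.6 104. ] tool [-14.8   4.  159.2]
tongue tip [516.1  33.1 104. ] tool [  4.6  29.3 159.2]
tongue base [501.5  31.4 104. ] tool [  2.9  14.7 159.2]
blade near end [485.9  37.  178. ] tool [ 8.6 -0.9 85.2]
bar near end [519.5  76.4 128. ] tool [ 47.9  32.9 135.2]
((508.2839050292969, 31.950359344482422), (12.507484436035156, 6.5150275230407715), 7.818933486938477)
[[ 85  87  87  81  80  96 103 104  95  88  87  84  85  87  86  97 118 126
  132 118  97  86  88  79  80  83  83  82]
 [ 77  82  87  88 105 132 144 144 119  87  78  78  83  85  84  94 116 143
  145 136 127 129 139 110  82  76  83  83]
 [ 75  88 107 112 115 120 122 122 108  90  77  77  80  81  81  90 115 142
  144 144 144 144 143 124 100  83  79  77]
 [ 80  97 117 122 122 123 123 122 115  99  77  77  75  76  77  80  98 142
  144 144 144 143 143 133 123 120 114  88]
 [ 96 102 117 124 122 123 121 122 120 104  7
[... 192 characters left out ...]
121 120 121 121 122 121 121 121 121 109  86  76  77  76  75  77  81 106
  117 119 119 118 120 119 120 119 116 104]
 [110 120 122 121 122 121 121 122 122 112  94  76  78  75  75  76  79  95
  114 120 119 119 119 120 120 119 116 101]
 [100 119 122 121 122 121 121 121 122 114  97  76  78  76  76  77  79  93
  114 120 121 120 121 119 119 119 116 108]
 [ 91 119 122 121 121 121 121 122 121 115 103  77  77  77  76  76  78  85
  113 120 120 119 119 119 111 102  95  94]
 [ 85 106 107 116 122 121 121 120 120 121 113  77  77  75  76  75  76  76
  110 120 119 119 119 119 119 102  75  76]
 [ 90  83  78  94 111 120 120 119 119 120 113  86  78  75  76  76  76  77
  101 114 119 118 114 111 111 102  96 115]]
```

Call:
drive_tool:
  plan:
    - [[0,0.0025,0.02],-0.125]
    - [[0,0,0.03],0]
    - [[0,0,0.013],0]
    - [[0,0,0],0]
    - [[0,0,0],0]

```text
t: 7.82
tool_pos: [490.0, 28.4, 201.2]
ee_rot: [3.14, 0.0, 1.7]
wrist_force: [0.4, -0.2, -1.3]
width: 17.7
finger_force: 59.4
```

```bash
python3 go.py 489 28.2 180 1.696; python3 - <<'E'
from h import *
p,R=tool();c=capture("wrist")
im=c["pixels"][130:290,240:420,::-1];cv2.imwrite("pics/w4c.png",cv2.resize(im,None,fx=4,fy=3.6,interpolation=cv2.INTER_CUBIC) if 0 else cv2.resize(im,None,fx=3.5,fy=3.5,interpolation=cv2.INTER_CUBIC))
E
```

```text
[490.02310067  28.43759157 201.21854293] [3.14019989e+00 3.33037237e-04 1.69967944e+00] shift [-0.1 -1.1 21.2] turn 0.0037 [ 0.4 -0.2 -1.3]
```

View pics/w4c.png

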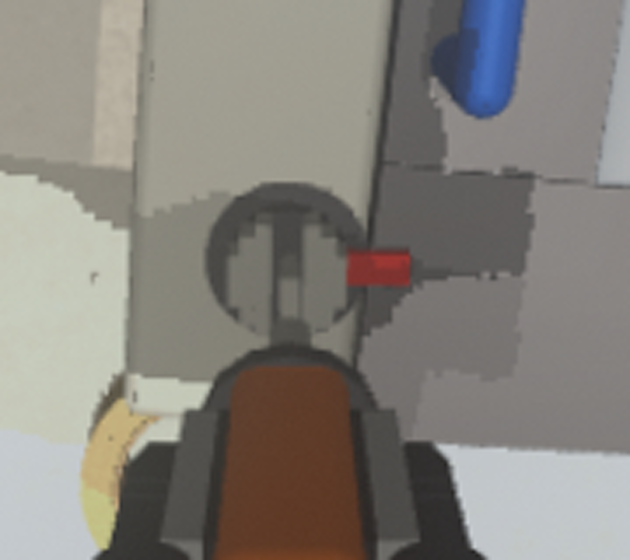

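The blade at crop (290,295) lies centred over the slot, which spans u 272–303 in the crop, and the two are parallel. Lowering now.

Call:
drive_tool:
  plan:
    - [[0,0,0.006],0]
    - [[0,0,0.006],0]
    - [[0,0,0.004],0]
    - [[0,0,0],0]
    - [[0,0,0],0]

```text
t: 8.5
tool_pos: [489.4, 28.5, 184.3]
ee_rot: [-3.142, 0.0, 1.7]
wrist_force: [0.2, 0.2, -1.4]
width: 17.1
finger_force: 59.4
```

Call:
drive_tool:
  plan:
    - [[0,0,0.002],0]
    - [[0,0,0.001],0]
    - [[0,0,0],0]
    - [[0,0,0],0]

```text
t: 9.0
tool_pos: [489.4, 28.5, 181.3]
ee_rot: [3.142, -0.0, 1.7]
wrist_force: [0.9, 0.5, -1.1]
width: 17.4
finger_force: 59.4
```

Call:
drive_tool:
  plan:
    - [[0,0,0],-0.1]
    - [[0,0,0],-0.15]
    - [[0,0,0],-0.15]
    - [[0,0,0],-0.15]
    - [[0,0,0],-0.15]

```text
t: 9.62
tool_pos: [489.2, 28.3, 181.3]
ee_rot: [-3.141, 0.0, 2.404]
wrist_force: [0.0, 0.4, -0.6]
width: 17.4
finger_force: 59.4
```

Call:
drive_tool:
  plan:
    - [[0,0,0],-0.15]
    - [[0,0,0],-0.15]
    - [[0,0,0],-0.15]
    - [[0,0,0],-0.1]
    - [[0,0,0],0]

```text
t: 10.25
tool_pos: [489.2, 28.1, 181.3]
ee_rot: [-3.141, -0.0, 2.948]
wrist_force: [-0.6, -1.4, -0.3]
width: 17.5
finger_force: 59.4
```

```bash
python3 - <<'E'
from h import *
p,R=tool();c=capture("wrist");o=get_obs();print(p,o["ee_rot"],o["wrist_force"],o["torque"])
im=c["pixels"][130:290,240:420,::-1];cv2.imwrite("pics/w5c.png",cv2.resize(im,None,fx=3.5,fy=3.5,interpolation=cv2.INTER_CUBIC))
h=cv2.bitwise_or(mask(c,(0,150,60),(6,255,255),(280,150,400,230)),mask(c,(172,150,60),(179,255,255),(280,150,400,230)))
b=blob(h);w=np.array([wonz(c,p,R,q,104)[:2] for q in b],np.float32);print(cv2.minAreaRect(w))
E
```

```text
[489.17738515  28.09137617 181.29827074] [-3.14056812e+00 -7.06556109e-05  2.94762600e+00] [-0.52147958 -1.89664516 -1.14807408] [-0.45394565  0.14174622  0.00199124]
((491.84222412109375, 47.00046920776367), (11.899958610534668, 6.644416332244873), 70.1303939819336)
```

View pics/w5c.png

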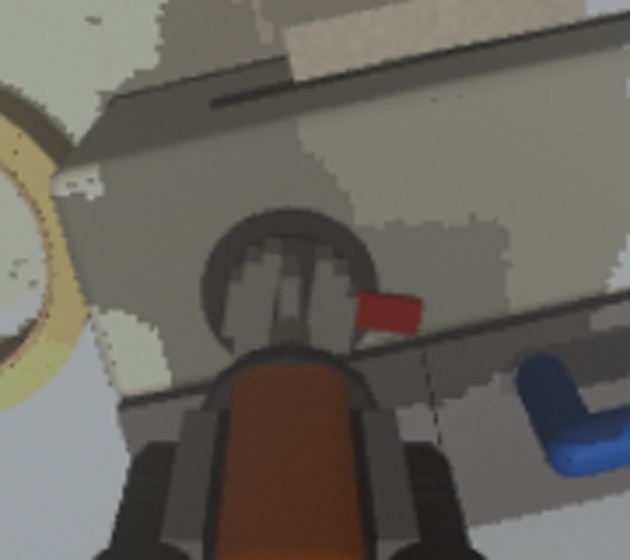

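The tongue at crop (388,312) has turned about 70°, and the slot trails the blade slightly. A little more turn remains to the stop.

Call:
drive_tool:
  plan:
    - [[0,0,0],-0.08]
    - [[0,0,0],-0.08]
    - [[0,0,0],-0.03]
    - [[0,0,0],0]
    - [[0,0,0],0]

```text
t: 10.92
tool_pos: [489.3, 28.1, 181.3]
ee_rot: [-3.141, -0.0, 3.138]
wrist_force: [-1.3, -2.9, 0.2]
width: 17.4
finger_force: 59.5
```

```bash
python3 - <<'E'
from h import *
p,R=tool();c=capture("wrist");o=get_obs();print(p,o["ee_rot"],o["wrist_force"],o["torque"])
h=cv2.bitwise_or(mask(c,(0,150,60),(6,255,255),(280,150,400,230)),mask(c,(172,150,60),(179,255,255),(280,150,400,230)))
b=blob(h);w=np.array([wonz(c,p,R,q,104)[:2] for q in b],np.float32);print(cv2.minAreaRect(w))
E
```

```text
[489.28136481  28.13392573 181.29138301] [-3.14073680e+00 -1.80267542e-04  3.13868054e+00] [-0.7552321  -3.75771764 -0.57323339] [-0.91856675  0.27497118 -0.00921138]
((488.3094482421875, 47.28148651123047), (11.825758934020996, 6.865243911743164), 82.09871673583984)
```

Call:
drive_tool:
  plan:
    - [[0,0,0],0.06]
    - [[0,0,0],0]
    - [[0,0,-0.02],0]
    - [[0,0,-0.03],0]
    - [[0,0,-0.03],0]

```text
t: 11.6
tool_pos: [489.5, 29.4, 262.0]
ee_rot: [3.139, 0.0, 3.081]
wrist_force: [0.2, -0.4, -1.1]
width: 16.8
finger_force: 59.4
```

```bash
python3 go.py 422.6 -331 262 2.757; python3 - <<'E'
from h import *
p,R=tool();c=capture("wrist")
h=cv2.bitwise_or(mask(c,(0,150,60),(6,255,255),(280,130,400,230)),mask(c,(172,150,60),(179,255,255),(280,130,400,230)))
b=blob(h);w=np.array([wonz(c,p,R,q,104)[:2] for q in b],np.float32);print(cv2.minAreaRect(w))
E
```

```text
[489.49397181  29.40033244 262.04501861] [3.13924176e+00 1.72710709e-04 3.08098107e+00] shift [  44.9 -363.8   -0.8] turn 0.324 [ 0.2 -0.4 -1.1]
((489.40716552734375, 47.86320114135742), (11.433643341064453, 4.962808609008789), 86.59468841552734)
```

Call:
drive_tool:
  plan:
    - [[0.0064,-0.052,0],0]
    - [[0.0064,-0.052,0],0]
    - [[0.0064,-0.052,0],0]
    - [[0.0064,-0.052,0],0]
    - [[0.0064,-0.052,0],0]

```text
t: 12.28
tool_pos: [441.4, -230.1, 261.0]
ee_rot: [3.14, 0.002, 3.081]
wrist_force: [1.1, 0.2, -0.8]
width: 17.5
finger_force: 59.3
```

Call:
drive_tool:
  plan:
    - [[0.0064,-0.052,0],0]
    - [[0.0064,-0.052,0],0.162]
    - [[0,0,0],0.162]
    - [[0,0,0],0]
    - [[0,0,0],0]

```text
t: 12.9
tool_pos: [422.4, -331.3, 261.0]
ee_rot: [3.141, 0.0, 2.759]
wrist_force: [-0.0, 0.3, -1.5]
width: 17.2
finger_force: 59.6
```

```bash
python3 go.py 422.6 -331 89 2.757
```

```text
[ 422.3938199  -331.29471366  261.04462649] [3.14070600e+00 8.57825171e-05 2.75903125e+00] shift [-1.00e-01  2.00e-01  1.72e+02] turn 0.002 [-0.   0.3 -1.5]
```

Call:
drive_tool:
  plan:
    - [[0,0,0.05],0]
    - [[0,0,0.045],0]
    - [[0,0,0.015],0]
    - [[0,0,0],0]
    - [[0,0,0.012],0]

```text
t: 13.52
tool_pos: [423.9, -333.5, 141.4]
ee_rot: [-3.14, 0.005, 2.756]
wrist_force: [0.0, -0.3, -1.8]
width: 17.1
finger_force: 59.6
```

Call:
drive_tool:
  plan:
    - [[0,0,0.005],0]
    - [[0,0,0.005],0]
    - [[0,0,0.005],0]
    - [[0,0,0],0]

```text
t: 14.02
tool_pos: [421.9, -331.9, 123.9]
ee_rot: [3.141, -0.001, 2.756]
wrist_force: [0.2, 0.2, -0.6]
width: 17.3
finger_force: 59.6
```

Blade is in the hole (tip about 39 mm, no force). Lowering to the collar.

Call:
drive_tool:
  plan:
    - [[0,0,0.015],0]
    - [[0,0,0.012],0]
    - [[0,0,0.005],0]
    - [[0,0,0.002],0]
    - [[0,0,0],0]

```text
t: 14.65
tool_pos: [422.1, -332.1, 90.3]
ee_rot: [3.142, 0.0, 2.756]
wrist_force: [-0.3, 1.4, -0.8]
width: 17.3
finger_force: 59.6
```

Call:
drive_tool:
  plan:
    - [[0,0,0],0]
    - [[0,0,0.001],0]
    - [[0,0,0],0]

```text
t: 15.02
tool_pos: [422.1, -332.1, 89.4]
ee_rot: [-3.142, 0.0, 2.756]
wrist_force: [-0.8, -0.2, -0.9]
width: 17.4
finger_force: 59.6
```

Call:
drive_tool:
  plan:
    - [[0,0,0.0005],0]
    - [[0,0,0],0]

```text
t: 15.28
tool_pos: [422.1, -332.1, 89.1]
ee_rot: [-3.141, 0.0, 2.756]
wrist_force: [-0.4, 1.1, 1.3]
width: 17.3
finger_force: 60.1
```

Call:
drive_tool:
  plan:
    - [[0,0,0],0]
    - [[0,0,0],0]
    - [[0,0,0],0]
    - [[0,0,0],0]
    - [[0,0,0],0]
  hand: 1

```text
t: 15.9
tool_pos: [422.1, -332.1, 88.8]
ee_rot: [-3.142, 0.0, 2.756]
wrist_force: [-1.1, 0.4, 0.8]
width: 85.3
finger_force: 0.0
```

Call:
drive_tool:
  plan:
    - [[0,0,-0.03],0]
    - [[0,0,-0.05],0]
    - [[0,0,-0.05],0]
    - [[0,0,-0.03],0]
    - [[0,0,0],0]

```text
t: 16.52
tool_pos: [423.3, -333.2, 251.5]
ee_rot: [-3.139, 0.005, 2.756]
wrist_force: [0.2, 0.4, -0.4]
width: 85.3
finger_force: 0.0
```

```bash
python3 d.py; python3 - <<'E'
from h import *
s=capture("side");t=capture("top")
print(cv2.minAreaRect(blob(mask(s,(5,150,120),(18,255,255),(330,130,380,185))).astype(np.float32)))
bb=[(105,150,60),(125,255,255)]
for c,b in((t,(225,190,285,215)),(s,(300,235,330,295))):print(cv2.minAreaRect(blob(mask(c,*bb,b)).astype(np.float32)))
E
```

```text
[ 423.26804598 -333.22202359  251.46453461] [-3.14070484e+00  1.98707505e-03  2.75558669e+00]
(314, 165, 19, 42)
handle z115 tool x,y range -10.900921448822126 26.667016804743138 -8.184154012931705 7.746051930656863 med y of far 25mm -8.184154012931705 7.746051930656863
edge slope [-0.02479963 -7.4136327 ]
edge slope [5.86401928e-04 7.59555815e+00]
stand rect z54, tool ((10.547969818115234, 2.0822219848632812), (73.6820297241211, 68.5062026977539), 0.647591233253479) (293, 133, 66, 68)
((355.1081237792969, 157.3513641357422), (8.548747062683105, 14.467110633850098), 9.462322235107422)
((255.0, 203.5), (3.0, 30.0), 90.0)
((315.6247863769531, 264.50518798828125), (4.371207237243652, 41.08934783935547), 2.38594388961792)
```

The driver is back in place: its handle in the side view, (355,157), matches the start, and the lid bar has not moved. Now the lid.

Call:
drive_tool:
  plan:
    - [[0.0089,0.0511,0],0]
    - [[0.0089,0.0511,0],0]
    - [[0.0089,0.0511,0],0]
    - [[0.0089,0.0511,0],0]
    - [[0.0089,0.0511,0],0]

```text
t: 17.3
tool_pos: [476.3, -76.7, 247.2]
ee_rot: [-3.141, -0.003, 2.755]
wrist_force: [0.8, -0.1, -0.3]
width: 85.3
finger_force: 0.0
```

Call:
drive_tool:
  plan:
    - [[0.0089,0.0511,0],0]
    - [[0.0089,0.0511,0],0]
    - [[0.0089,0.0511,0],0]
    - [[0.0089,0.0511,0],0.167]
    - [[0,0,0],0.167]

```text
t: 17.92
tool_pos: [520.4, 127.4, 246.8]
ee_rot: [-3.14, -0.002, 2.421]
wrist_force: [0.1, -0.9, -0.2]
width: 85.5
finger_force: 0.0
```

Call:
drive_tool:
  plan:
    - [[0,0,0],0.167]
    - [[0,0,0],0.167]
    - [[0,0,0],0.167]
    - [[0,0,0],0.167]
    - [[0,0,0],0.167]

```text
t: 18.55
tool_pos: [520.0, 124.1, 246.9]
ee_rot: [-3.138, 0.0, 1.581]
wrist_force: [0.3, -0.5, -0.3]
width: 85.5
finger_force: 0.0
```

Call:
drive_tool:
  plan:
    - [[0,0,0],0]
    - [[0,0,0],0]
    - [[0,0,0],0]

```text
t: 18.92
tool_pos: [520.9, 124.2, 248.4]
ee_rot: [-3.141, 0.0, 1.588]
wrist_force: [-0.9, 0.2, 0.7]
width: 85.5
finger_force: 0.0
```

```bash
python3 - <<'E'
from h import *
p,R=tool();c=capture("wrist");print(p,get_obs()["ee_rot"])
b=blob(mask(c,(105,130,40),(125,255,255)));print(cv2.boundingRect(b.astype(np.int32)))
w=np.array([wonz(c,p,R,q,124)[:2] for q in b],np.float32);print(cv2.minAreaRect(w))
h=cv2.bitwise_or(mask(c,(0,150,60),(6,255,255)),mask(c,(172,150,60),(179,255,255)))
for k in cv2.findContours(h,cv2.RETR_EXTERNAL,cv2.CHAIN_APPROX_NONE)[0]:
    if cv2.contourArea(k)>15: print("red",cv2.minAreaRect(np.array([wonz(c,p,R,q,104)[:2] for q in k[:,0]],np.float32)))
cv2.imwrite("pics/w6.png",c["pixels"][:,:,::-1])
E
```

```text
[520.85398367 124.15764117 248.41310661] [-3.14127982e+00  2.15591637e-05  1.58753877e+00]
(316, 143, 9, 43)
((517.4432983398438, 152.79623413085938), (6.604532241821289, 35.38337707519531), 1.067967414855957)
red ((492.75836181640625, 52.34868621826172), (13.226277351379395, 6.111115455627441), 78.688720703125)
red ((721.7432861328125, 134.87367248535156), (11.411726951599121, 16.411941528320312), 35.29217529296875)
red ((695.3427734375, 132.4093017578125), (30.23543930053711, 26.81720542907715), 78.70636749267578)
red ((716.286865234375, 149.38711547851562), (5.607594966888428, 34.92475509643555), 72.47595977783203)
```

View pics/w6.png

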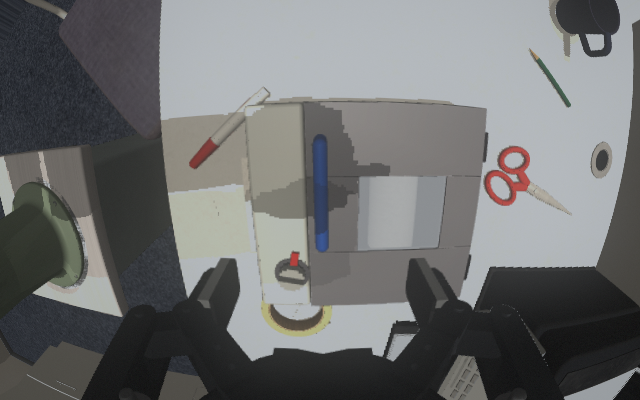

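The blue bar spans (320,135) to (322,250), centred under the tool in u, and the red tongue at (294,258) is clear of the lid. Lowering over the bar and gripping.

Call:
drive_tool:
  plan:
    - [[0,0,0.05],0]
    - [[0,0,0.045],0]
    - [[0,0,0.02],0]
    - [[0,0,0.005],0]
    - [[0,0,0],0]

```text
t: 19.6
tool_pos: [521.4, 124.2, 129.2]
ee_rot: [3.141, -0.0, 1.587]
wrist_force: [-0.1, 0.2, 0.7]
width: 85.3
finger_force: 0.0
```

Call:
drive_tool:
  plan:
    - [[0,0,0],0]
    - [[0,0,0],0]
    - [[0,0,0],0]
    - [[0,0,0],0]
    - [[0,0,0],0]
  hand: 0
  squeeze: 40

```text
t: 20.23
tool_pos: [519.3, 124.2, 129.0]
ee_rot: [-3.139, 0.0, 1.587]
wrist_force: [-4.5, -0.5, 7.4]
width: 10.4
finger_force: 39.0
```

```bash
python3 go.py 521 124 128 1.5875; python3 - <<'E'
from h import *
from numpy import *
a0=arctan2(38,165);r=hypot(38,165)
for d in range(0,45,5):
    a=a0+deg2rad(d);print(d,round(165-r*cos(a),1),round(r*sin(a)-38,1))
E
```

```text
[519.30927801 124.21244663 129.03350493] [-3.13856358e+00  2.58444925e-05  1.58730120e+00] shift [-0.2  1.7  1. ] turn -0.0002 [-4.5 -0.5  7.4]
0 0.0 0.0
5 3.9 14.2
10 9.1 28.1
15 15.5 41.4
20 22.9 54.1
25 31.5 66.2
30 41.1 77.4
35 51.6 87.8
40 63.0 97.2
```

Call:
drive_tool:
  plan:
    - [[0,0,-0.007],0]
    - [[0,0.002,-0.007],0]
    - [[0,0.0025,-0.007],0]
    - [[0,0.0027,-0.007],0]
    - [[0,0.003,-0.0067],0]

```text
t: 20.85
tool_pos: [530.7, 124.5, 163.8]
ee_rot: [-3.14, -0.0, 1.587]
wrist_force: [-1.1, 2.1, -3.0]
width: 10.3
finger_force: 38.8
```

```bash
python3 go.py 519.3 124 129 1.5875; python3 - <<'E'
from h import *
print(get_obs()["width"],get_obs()["finger_force"])
E
```

```text
[530.742325   124.54362021 163.77227195] [-3.14022259e+00 -4.87774843e-04  1.58677510e+00] shift [ -0.4 -11.4  34.8] turn -0.0007 [-1.1  2.1 -3. ]
10.287626675501745 38.83429706096649
```

Call:
drive_tool:
  plan:
    - [[0,0.0033,-0.0066],0]
    - [[0,0.0036,-0.0064],0]
    - [[0,0.0038,-0.0063],0]
    - [[0,0.0042,-0.0061],0]
    - [[0,0.0044,-0.006],0]

```text
t: 21.48
tool_pos: [549.0, 125.2, 195.2]
ee_rot: [-3.138, -0.001, 1.587]
wrist_force: [-7.2, 3.1, 2.8]
width: 10.2
finger_force: 38.9
```

Call:
drive_tool:
  plan:
    - [[0,0.0047,-0.0057],0]
    - [[0,0.0049,-0.0055],0]
    - [[0,0.0051,-0.0053],0]
    - [[0,0.0054,-0.0051],0]
    - [[0,0.0056,-0.0048],0]

```text
t: 22.1
tool_pos: [573.6, 126.0, 222.5]
ee_rot: [-3.137, -0.002, 1.587]
wrist_force: [-12.8, 3.8, 10.2]
width: 10.4
finger_force: 39.0
```

Call:
drive_tool:
  plan:
    - [[0,0.0056,-0.0046],0]
    - [[0,0,0],0]
    - [[0,0,0],0]
    - [[0,0,0],0]

```text
t: 22.6
tool_pos: [579.8, 126.3, 228.0]
ee_rot: [-3.139, -0.002, 1.588]
wrist_force: [-11.9, 3.5, 12.6]
width: 10.0
finger_force: 39.1
```

```bash
python3 go.py 519.3 124 129 1.5875; python3 - <<'E'
from h import *
print(get_obs()["width"],get_obs()["finger_force"])
s=capture("side");cv2.imwrite("pics/s9.png",s["pixels"][:,:,::-1])
E
```

```text
[579.84530798 126.29731392 227.98607921] [-3.13925237e+00 -2.24265004e-03  1.58761704e+00] shift [ -1.5 -60.3  99.1] turn 0.0001 [-11.9   3.5  12.6]
10.04089153782274 39.124093651771545
```

View pics/s9.png

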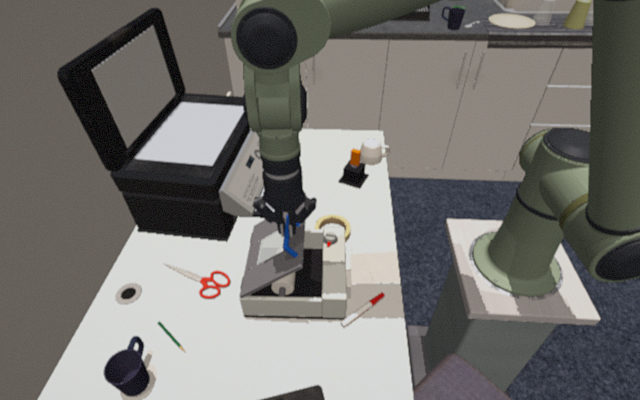

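The side view shows the lid held open at about 40° (bar at (290,235)), with the driver upright in its stand at (355,160). The gripper rise of 99 mm and shift of 60 mm match a 39–41° opening, and everything is still. Handing in.

```bash
python3 -c "
from cell import *
print(get_obs()['dq'].round(4));print(sign_off())"
```

```text
[-0.0012 -0.0006 -0.0007 -0.0005  0.0009  0.0002]
the job is handed in; nothing more can be done
None
```

The job is handed in: the screw is turned to about its stop, the driver is back upright in its stand, and the gripper is holding the lid at about 40° (judged from how far the gripper moved); no verdict was returned.

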